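# Load the field duplicates beside their twins

## Task

Four duplicate sample containers have come in on the blue carrier in no particular order. Move all four into the empty row of the grey two-row tray, in the same order as the row of samples already standing there, so that each stands in the compartment directly across from its twin of the same shape. Keep every container upright, set them down gently without dropping them, and leave the samples already in the tray where they stand.

Things in the scene. Friction and masses are not known exactly. Their poses are not given: they have to be found in the camera images.
- tray: Grey plastic sample tray, 132 mm (its x) by 243 mm (its y), walls 28 mm tall. Two rows of four open square compartments, each 57 mm inside, floor 5 mm above the bench. A 12 mm wide spine along y parts the rows. Compartment centres: x = -34.5 mm (the row that is empty at the start) and x = +34.5 mm (the filled row); y = -90, -30, +30, +90 mm. Origin: centre of the underside. The tray is fixed to the bench, standing flat, at any yaw.
- carrier: Blue plastic carrier, 60 mm (its x) by 231 mm (its y), walls 28 mm tall, one row of four open compartments 54 mm square along its y, 57 mm apart, floor 5 mm above the bench; holds the four duplicates at the start. Origin: centre of the underside. Fixed to the bench, standing flat, at any yaw.
- voa_dup_c (a point): Duplicate to be moved, standing upright in one of the carrier's compartments: amber glass tall slim straight 40 mL vial, 28 mm across and 95 mm tall, with a white screw cap of nearly the same width (26 mm across, the top 14 mm). Rigid and round. The point lies on its axis, half-way up (47.5 mm above its base); z is its axis.
- boston_dup_c (a point): Duplicate to be moved, standing upright in one of the carrier's compartments: amber glass wide-bodied 60 mL bottle with sloping shoulders and a narrow cap: body 39 mm across up to 55 mm height, then the shoulder to the neck; white cap 24 mm across, the top 19 mm; 94 mm tall. Rigid and round. The point lies on its axis, half-way up (47 mm above its base); z is its axis.
- packer_dup_c (a point): Duplicate to be moved, standing upright in one of the carrier's compartments: amber glass wide-mouth 60 mL bottle: body 42 mm across up to 50 mm height, short shoulder, wide white cap 36 mm across, the top 19 mm; 80 mm tall. Rigid and round. The point lies on its axis, half-way up (40 mm above its base); z is its axis.
- headspace_dup_c (a point): Duplicate to be moved, standing upright in one of the carrier's compartments: amber glass thin crimp-top vial: body 23 mm across up to 58 mm height, necked top with a flat aluminium crimp cap 20 mm across and 7 mm deep; 75 mm tall. Rigid and round. The point lies on its axis, half-way up (37.5 mm above its base); z is its axis.
- voa_sample_c (a point): Sample already standing in one compartment of the tray's filled row, the same container as voa_dup (same shape and size, 95 mm tall), loose. The point lies on its axis, half-way up. Its duplicate belongs in the compartment of the empty row directly across the spine from it (same tray y).
- boston_sample_c (a point): Sample already standing in one compartment of the tray's filled row, the same container as boston_dup (same shape and size, 94 mm tall), loose. The point lies on its axis, half-way up. Its duplicate belongs in the compartment of the empty row directly across the spine from it (same tray y).
- packer_sample_c (a point): Sample already standing in one compartment of the tray's filled row, the same container as packer_dup (same shape and size, 80 mm tall), loose. The point lies on its axis, half-way up. Its duplicate belongs in the compartment of the empty row directly across the spine from it (same tray y).
- headspace_sample_c (a point): Sample already standing in one compartment of the tray's filled row, the same container as headspace_dup (same shape and size, 75 mm tall), loose. The point lies on its axis, half-way up. Its duplicate belongs in the compartment of the empty row directly across the spine from it (same tray y).
Mind the look-alikes: they are no part of the job. Leave any red look-alike of the part that bears voa_dup_c alone. What is shaped like the part that bears boston_sample_c but black is not meant.

How it is judged:
By the outcome, as a careful person would: the job done as asked, in the order asked, and still so for the second after the job is handed in, with the robot touching nothing.
It also fails if it takes over 96 s, if anything falls off the work surface, if the arm or the gripper's body presses on something with over 40 N, if the wrist force passes 120 N, or if a joint passes its speed limit or range.

## Robot

A 6-joint arm with a two-finger parallel gripper is mounted at the origin on the work surface. World frame = base frame: x ahead of the robot, y to its left, z up, the work surface at z = 0. Lengths are in m, angles in rad, forces in N, time in s.
With the tool pointing down it reaches from about 0.375 to 0.9 m from the base axis. Payload 3.1 kg.
Tool frame: the origin (TCP) lies midway between the tips of the shut fingers; the grasp point (between the pads) lies 19 mm behind it; x points along the fingers, z is the direction in which the jaws open and shut, and the axes are right-handed (so a half turn about x gives the same grasp; the last joint's range is limited). The gripper opens to 85 mm and grips with 20 to 120 N. Pads are 22 mm wide; open, the fingers measure 114 mm over their backs; the gripper's body (76 mm by 85 mm) begins 54 mm behind the grasp point. The pads swing forward as they close: fully open they stand 13 mm farther back than shut.
Start: joints at [0.923, 0.527, 1.433, -0, 1.181, -0.178], TCP at [0.282, 0.558, 0.193] pointing down, gripper open.
Joint ranges: [-3.08, 3.08], [-0.75, 2.2], [0.22, 2.44], [-1.43, 4.57], [0, 2.65], [-2.85, 2.85]. Speed limits (rad/s): [2.79, 2.79, 3.14, 3.14, 3.14, 3.14].

## Interface

Orientations are given as a unit quaternion [x, y, z, w].
In Python, from station import status, snapshot, camera_params, ticket gives the robot as it stands.
- The arm moves only by the tool arm_command, never from a script. Its argument "series" is a list that holds one entry, the list of rows, each a list of 4 numbers: the shift along the tool's x, y, z in mm, then the turn about the tool's x in rad. A call has 1 to 10 rows; each row shifts and turns the commanded pose from where the row before left it, along the tool's axes as they then stand; what a row does not reach is not made up. A row lasts 1/10 s, in which the tool goes at most 50 mm and 8.59 degrees, less where a joint would pass 70% of its speed; a pose out of reach is approached as far as the arm can. A call is refused whole if a number of a shift passes 50 or a number of a turn 0.15, either way. A call with a gripper value outside its range is refused whole. "jaw" is the opening in per cent of the stroke, from 0 (shut) to 100 (fully open), set as the call begins (left out, the last holds). The fingers move at their own pace and stop on an object; "force" is the grip in N (left out, the last holds). Time passes only in rows, so rows that do not move let the fingers close. It gives the time, the measured TCP pose, the force and the opening at its end, in the units of the state.
- status.sense(): the state, without advancing time (a new reading comes with each control period).
- snapshot(name): name is "side" or "top" or "wrist"; returns the picture (420x560x3 uint8, red, green, blue); there is no depth.
- camera_params(name): a dict with "fovy" (degrees; the focal length in pixels is half the picture's height over the tangent of half this angle, whatever the lens; pixels are square), "cx", "cy" (the principal point, pixels), "extrinsics" (4x4, takes a point from camera to world coordinates); the wrist camera has in their place "mount" (4x4, takes a point from camera to tool coordinates, whose origin is the TCP and whose axes are the tool frame's). Camera axes: x right, y down, z forward; pixel columns grow to the right and rows downward; lengths in m; the calibration is good to about 2 mm. A picture is of the moment at which its call begins: read the wrist's pose just before it. camera_params takes no time and is no camera call.
- ticket.sign_off(): hands the job in, once; it reports no verdict.
The state is a dict: "t": time; "q": joint angles; "qd": joint speeds; "tau": joint torques, N m; "tcp_pos": TCP position; "tool_rot": TCP orientation; "force": force on the tool from outside, world axes, zero at the start; "ft_torque": the same for the moment, N m; "finger_gap": opening from 0.0 (shut) to 1.0 (fully open).
Only numpy, scipy, OpenCV 4.12 (cv2) and the standard library are available. Lean on these libraries where they do the work, as an engineer would, in place of code of your own. Each camera call takes 0.05 s, during which the arm holds its last target. There are 200 camera calls.

## Working session

There is one attempt and no reset: what is moved stays moved. The work goes in short steps, Python scripts to look and compute and a tool call to move; the robot and the scene stay as the last step left them, time stands still between calls to the robot, and variables do not carry over. Pictures are saved under pics/ and viewed, about 12 in all and at most 16, crops included, and the job is handed in when it is done.

Besides the shell and the picture viewer there is one more tool, called after "Request:" as name(argument=value, ...), one argument or row to a line, values as JSON. arm_command: Moves the arm, as the interface text tells. Its arguments: {"type":"object","properties":{"series":{"type":"array"},"jaw":{"type":"number"},"force":{"type":"number"}},"required":["series"]}

```bash
mkdir -p pics; ls; python3 - <<'E'
from station import status, snapshot, camera_params
import cv2,numpy as np
np.set_printoptions(precision=4,suppress=True)
s=status.sense();print(s['t'],s['tcp_pos'],s['tool_rot'],s['finger_gap'])
for n in ('top','side','wrist'):
    cv2.imwrite(f'pics/{n}0.png',snapshot(n)[:,:,::-1]);p=camera_params(n);print(n,p)
E
```

```text
pics
0.0 [0.2818 0.5569 0.1919] [-0.3705  0.6032  0.3699  0.6017] 1.0040573065330192
top {'fovy': 48.16766492108419, 'cx': 277.85579109777973, 'cy': 210.92416400853452, 'extrinsics': array([[-0.0957, -0.97  ,  0.2234,  0.3248],
       [-0.9954,  0.0925, -0.0251,  0.0274],
       [ 0.0037, -0.2248, -0.9744,  0.8768],
       [ 0.    ,  0.    ,  0.    ,  1.    ]])}
side {'fovy': 43.44956822524462, 'cx': 267.9825220513195, 'cy': 213.82497281553353, 'extrinsics': array([[ 0.706 , -0.3476,  0.6171, -0.2255],
       [-0.7082, -0.3348,  0.6216, -0.7248],
       [-0.0095, -0.8758, -0.4826,  0.6299],
       [ 0.    ,  0.    ,  0.    ,  1.    ]])}
wrist {'fovy': 67.67150988305552, 'cx': 279.37107987359167, 'cy': 213.0337011975751, 'mount': array([[-0.0008, -0.3032,  0.9529, -0.1798],
       [ 0.0002, -0.9529, -0.3032,  0.0771],
       [ 1.    , -0.0001,  0.0008,  0.0003],
       [ 0.    ,  0.    ,  0.    ,  1.    ]])}
```

View pics/top0.png

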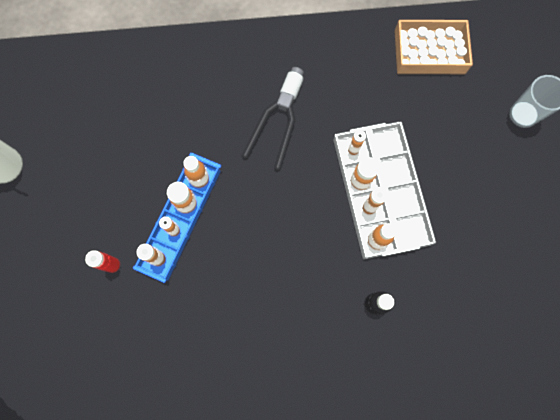

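View pics/side0.png

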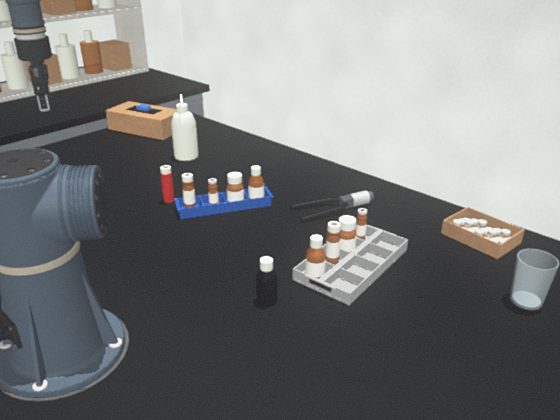

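The top view shows the following.
- **Duplicates in the carrier, top to bottom:** boston (195,165), packer (180,192), headspace (167,224), voa (148,252).
- **Tray filled row, top to bottom:** headspace (358,135), packer (367,167), voa (378,195), boston (383,235). The empty row is on the right.
- **Look-alikes to leave alone:** red vial (97,260) and black boston (383,302).

Next I'll measure and check a close crop.

```bash
cat > h.py <<'E'
from station import status, snapshot, camera_params
import cv2,numpy as np
from scipy.spatial.transform import Rotation as R
np.set_printoptions(precision=4,suppress=True)
def ray(n,uv,z,st=None):
    p=camera_params(n); f=210/np.tan(np.radians(p['fovy'])/2)
    if n=='wrist':
        T=np.eye(4);T[:3,:3]=R.from_quat(st['tool_rot']).as_matrix();T[:3,3]=st['tcp_pos'];E=T@p['mount']
    else: E=p['extrinsics']
    uv=np.atleast_2d(uv).astype(float)
    d=np.c_[(uv[:,0]-p['cx'])/f,(uv[:,1]-p['cy'])/f,np.ones(len(uv))]@E[:3,:3].T
    o=E[:3,3]; return (o+d*((z-o[2])/d[:,2:]))[:,:2]
def go(x,y,z,yaw=None):
    """shift needed in tool axes (mm) after turning jaw axis to world yaw (mod pi)"""
    s=status.sense();M=R.from_quat(s['tool_rot']).as_matrix();turn=0
    if yaw is not None:
        turn=-(yaw-np.arctan2(M[1,2],M[0,2])); turn=(turn+np.pi/2)%np.pi-np.pi/2
        M=M@R.from_rotvec([turn,0,0]).as_matrix()
    d=M.T@(np.array([x,y,z])-s['tcp_pos'])*1000
    print('turn',round(turn,3),'shift',d.round(1),'t',s['t'],'gap',round(s['finger_gap'],3)); return d
E
python3 - <<'E'
from h import *
s=status.sense();print(R.from_quat(s['tool_rot']).as_matrix())
im=cv2.imread('pics/top0.png');hsv=cv2.cvtColor(im,cv2.COLOR_BGR2HSV)
blue=cv2.inRange(hsv,(100,120,60),(130,255,255));
grey=cv2.inRange(hsv,(0,0,90),(180,60,255));grey=cv2.morphologyEx(grey,cv2.MORPH_CLOSE,np.ones((5,5)))
def big(m,x,y):
    c=[c for c in cv2.findContours(m,0,2)[0] if cv2.boundingRect(c)[0]<x<sum(cv2.boundingRect(c)[::2]) and cv2.boundingRect(c)[1]<y<cv2.boundingRect(c)[1]+cv2.boundingRect(c)[3]]
    return max(c,key=cv2.contourArea)
for nm,m,x,y in (('carrier',cv2.morphologyEx(blue,cv2.MORPH_CLOSE,np.ones((7,7))),178,215),('tray',grey,385,190)):
    c=big(m,x,y)[:,0]; w=ray('top',c,.028).astype(np.float32)
    r=cv2.minAreaRect(w*1000);print(nm,r,cv2.boxPoints(r).round(0).tolist())
white=cv2.inRange(hsv,(0,0,150),(180,70,255))
tops=dict(bd=(193,161,.094),pd=(178,189,.080),hd=(165,222,.075),vd=(145,249,.095))
cr=lambda x,y,w,h:cv2.resize(im[y:y+h,x:x+w],None,fx=5,fy=5,interpolation=cv2.INTER_CUBIC)
a=cr(120,145,110,120);b=cr(325,115,115,120)[:,:]
cv2.imwrite('pics/crop_a.png',a);cv2.imwrite('pics/crop_b.png',b)
E
```

```text
[[-0.0011 -0.8921  0.4519]
 [-0.0013  0.4519  0.8921]
 [-1.      0.0003 -0.0017]]
carrier ((528.0751342773438, 188.78787231445312), (70.4659194946289, 243.52293395996094), 61.42894744873047) [[404.0, 216.0], [618.0, 100.0], [652.0, 161.0], [438.0, 278.0]]
tray ((546.8377685546875, -194.53271484375), (253.553955078125, 139.93458557128906), 6.3120574951171875) [[413.0, -139.0], [429.0, -278.0], [681.0, -250.0], [665.0, -111.0]]
```

View pics/crop_a.png

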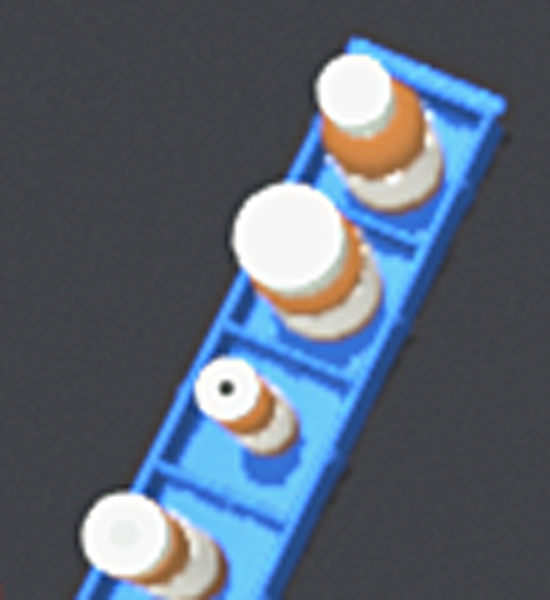

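View pics/crop_b.png

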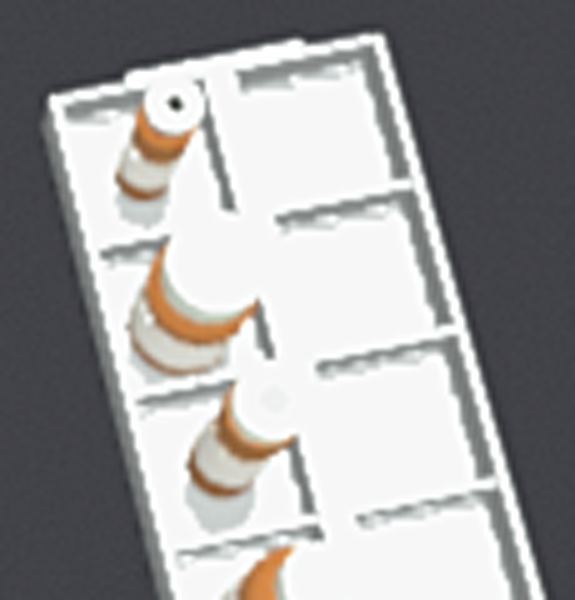

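The crops confirm the order: headspace, packer, voa, boston in the tray, and boston, packer, headspace, voa in the carrier. Now the duplicate positions from the cap tops.

```bash
cat > pos.py <<'E'
from h import *
D={k:ray('top',(u,v),z)[0] for k,(u,v,z) in dict(bd=(190.6,162.6,.099),pd=(177.6,192,.085),hd=(165,222.2,.080),vd=(144.4,251.2,.100)).items()}
E
python3 - <<'E'
from pos import *
print(D)
# tray right edge of top rim px & far corner
px=np.array([(382,35),(415,190),(460,330),(495,485),(50,97)]);px=(px+.5)/5-.5+[325,115]
print(ray('top',px,.028))
c=np.radians(-28.5)+np.pi/2
go(D['hd'][0],D['hd'][1],.19,c)
E
```

```text
{'bd': array([0.6034, 0.1502]), 'pd': array([0.5567, 0.1779]), 'hd': array([0.5061, 0.2031]), 'vd': array([0.4556, 0.2348])}
[[ 0.6739 -0.2495]
 [ 0.6098 -0.2522]
 [ 0.553  -0.2603]
 [ 0.4925 -0.2636]
 [ 0.6606 -0.1179]]
turn 0.029 shift [   2.4 -365.9 -204.1] t 0.15 gap 1.002
```

Request:
arm_command(
  series=[
    [[0.2, -36.6, -20.4, 0.029], [0.2, -36.6, -20.4, 0], [0.2, -36.6, -20.4, 0], [0.2, -36.6, -20.4, 0], [0.2, -36.6, -20.4, 0], [0.2, -36.6, -20.4, 0], [0.2, -36.6, -20.4, 0], [0.2, -36.6, -20.4, 0], [0.2, -36.6, -20.4, 0], [0.2, -36.6, -20.4, 0]],
  ],
  jaw=70,
)

```text
t: 1.15
tcp_pos: [0.508, 0.2026, 0.1907]
tool_rot: [-0.361, 0.608, 0.361, 0.608]
force: [-0.3, 0.1, -0.5]
finger_gap: 0.7
```

```bash
python3 - <<'E'
from pos import *
s=status.sense();im=snapshot('wrist')[:,:,::-1].copy();cv2.imwrite('pics/w1.png',im)
print(s['tcp_pos']);go(*D['hd'],.19,np.radians(61.5))
# project dup tops into wrist
p=camera_params('wrist');f=210/np.tan(np.radians(p['fovy'])/2);T=np.eye(4);T[:3,:3]=R.from_quat(s['tool_rot']).as_matrix();T[:3,3]=s['tcp_pos'];Ei=np.linalg.inv(T@p['mount'])
for k,z in dict(bd=.099,pd=.085,hd=.08,vd=.1).items():
    c=Ei@np.r_[D[k],z,1];print(k,f*c[0]/c[2]+p['cx'],f*c[1]/c[2]+p['cy'])
E
```

```text
[0.508  0.2026 0.1907]
turn -0.004 shift [0.8 8.7 1.9] t 1.2 gap 0.7
bd 278.35585395814235 307.43406489899525
pd 280.3686528154857 252.17698989727808
hd 278.3315738701898 195.93528543176794
vd 282.66282095775 133.04976039959314
```

View pics/w1.png

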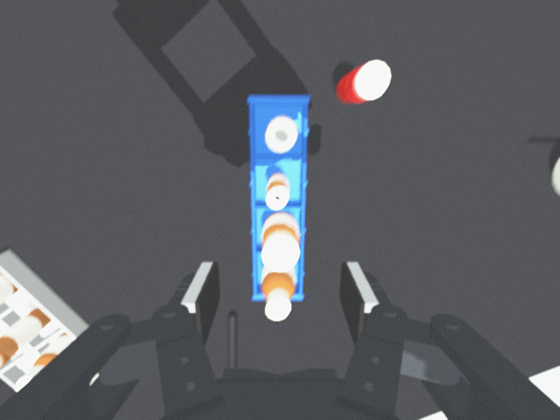

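The wrist view agrees with the prediction: headspace cap at (278,197), predicted (278,196). The red vial at (375,80) is clear of the path.

Request:
arm_command(
  series=[
    [[0, 0, 0, 0], [0, 0, 0, 0], [0, 0, 0, 0]],
  ],
  jaw=60,
)

```text
t: 1.5
tcp_pos: [0.5065, 0.2051, 0.1907]
tool_rot: [-0.362, 0.608, 0.362, 0.607]
force: [-0.2, 0.5, 1.5]
finger_gap: 0.602
```

```bash
python3 - <<'E'
from pos import *
go(*D['hd'],.033,np.radians(61.5))
E
```

```text
turn 0.001 shift [157.7  -0.8  -1.9] t 1.5 gap 0.602
```

Request:
arm_command(
  series=[
    [[35, -0.8, -1.9, 0], [35, 0, 0, 0], [35, 0, 0, 0], [30, 0, 0, 0], [15, 0, 0, 0], [7.5, 0, 0, 0], [0, 0, 0, 0], [0, 0, 0, 0]],
  ],
)

```text
t: 2.3
tcp_pos: [0.5077, 0.2029, 0.0341]
tool_rot: [-0.362, 0.607, 0.362, 0.608]
force: [-0.1, -0.5, -0.1]
finger_gap: 0.598
```

Request:
arm_command(
  series=[
    [[0, 0, 0, 0], [0, 0, 0, 0], [0, 0, 0, 0], [0, 0, 0, 0], [0, 0, 0, 0], [0, 0, 0, 0]],
  ],
  jaw=0,
  force=40,
)

```text
t: 2.9
tcp_pos: [0.5083, 0.2022, 0.0345]
tool_rot: [-0.362, 0.607, 0.361, 0.609]
force: [-0.3, -0.6, 6.4]
finger_gap: 0.203
```

Request:
arm_command(
  series=[
    [[0, 0, 0, 0], [0, 0, 0, 0]],
  ],
)

```text
t: 3.1
tcp_pos: [0.5083, 0.2022, 0.0345]
tool_rot: [-0.362, 0.607, 0.361, 0.609]
force: [-0.0, -0.3, 6.0]
finger_gap: 0.197
```

```bash
python3 - <<'E'
from h import *
print(status.sense()['finger_gap'])
a=snapshot('wrist')[:,:,::-1];cv2.imwrite('pics/w2.png',a[60:420,100:460])
E
```

```text
0.1966269636797813
```

View pics/w2.png

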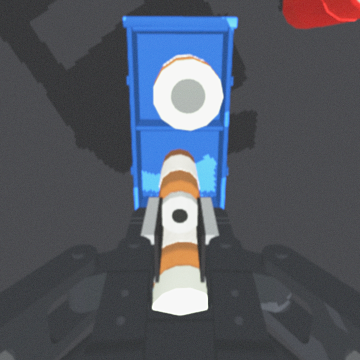

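Request:
arm_command(
  series=[
    [[-5, 0, 0, 0], [-15, 0, 0, 0], [-30, 0, 0, 0], [-30, 0, 0, 0], [-30, 0, 0, 0], [-20, 0, 0, 0], [-10, 0, 0, 0], [0, 0, 0, 0], [0, 0, 0, 0]],
  ],
)

```text
t: 4.05
tcp_pos: [0.5065, 0.202, 0.1726]
tool_rot: [-0.361, 0.608, 0.362, 0.607]
force: [-0.5, 0.1, -0.9]
finger_gap: 0.196
```

```bash
python3 - <<'E'
from h import *
print(status.sense()['finger_gap'],status.sense()['tcp_pos'])
a=snapshot('side')[:,:,::-1];a=cv2.resize(a[60:230,140:310],None,fx=3,fy=3);b=cv2.resize(snapshot('wrist')[:,:,::-1][60:420,120:440],(454,510));cv2.imwrite('pics/s2.png',np.hstack([a,b])[:,:790])
E
```

```text
0.19605602431656644 [0.5065 0.202  0.1726]
```

View pics/s2.png

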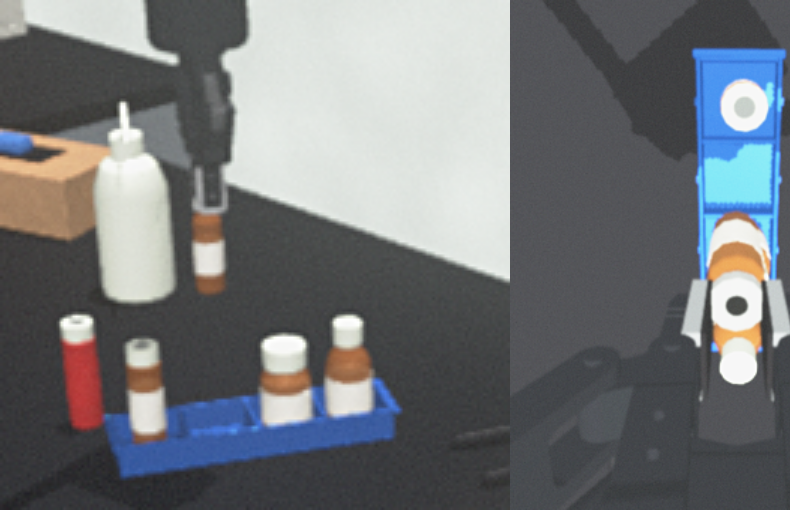

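```bash
python3 - <<'E'
from h import *
p=camera_params('side');f=210/np.tan(np.radians(p['fovy'])/2);E=np.linalg.inv(p['extrinsics'])
for z in np.arange(.10,.26,.01):
    c=E@[.507,.203,z,1];print(round(z,2),(f*c[0]/c[2]+p['cx']-140)*3,(f*c[1]/c[2]+p['cy']-60)*3)
s=status.sense();q=camera_params('wrist');fw=210/np.tan(np.radians(q['fovy'])/2)
T=np.eye(4);T[:3,:3]=R.from_quat(s['tool_rot']).as_matrix();T[:3,3]=s['tcp_pos'];W=np.linalg.inv(T@q['mount'])
for dz in (0,.02,.03,.045,.06,.075):
    c=W@np.r_[s['tcp_pos']+[0,0,dz],1];print(dz,fw*c[:2]/c[2]+[q['cx'],q['cy']],20*fw/c[2]/1000)
E
```

```text
0.1 217.84258097113553 336.91058592886816
0.11 217.09897028934003 325.61861441945035
0.12 216.34972943614446 314.241146915155
0.13 215.59479422617142 302.7772087400233
0.14 214.83409949468236 291.2258103461792
0.15 214.06757907882704 279.58594702909176
0.16 213.29516579845983 267.85659863627205
0.17 212.51679143651305 256.0367292692248
0.18 211.73238671891284 244.12528697847281
0.19 210.94188129402727 232.12120345146627
0.2 210.1452037116327 220.02339369317997
0.21 209.34228140138538 207.83075569920268
0.22 208.53304065078564 195.5421701211054
0.23 207.7174065826186 183.15649992388114
0.24 206.89530313185895 170.67259003523162
0.25 206.06665302202347 158.08926698647699
0 [278.667  243.5638] 32.178453193993576
0.02 [278.549  257.6105] 35.67296425353524
0.03 [278.4798 265.8436] 37.72118413443025
0.045 [278.3597 280.1331] 41.27608178998386
0.06 [278.2146 297.3961] 45.570731911716294
0.075 [278.0357 318.6686] 50.86285664900995
```

The vial is upright and held at its neck. The real fingertips sit about 33 mm above the nominal TCP, so I'll allow for that from here on. Next I carry it to the tray.

```bash
python3 - <<'E'
from h import *
go(.62,-.225,.20,np.radians(96));print(status.sense()['q'])
E
```

```text
turn -0.603 shift [ -28.2  -68.4 -436.5] t 4.15 gap 0.199
[ 0.1745  0.4484  1.6543  0.      1.042  -0.8984]
```

Request:
arm_command(
  series=[
    [[-5, 0, 0, -0.1], [-5, 0, 0, -0.1], [-5, 0, 0, -0.1], [-5, 0, 0, -0.1], [-4, 0, 0, -0.1], [-4, 0, 0, -0.1], [0, -2, -13, 0], [0, -5, -28, 0], [0, -6, -38, 0], [0, -6, -38, 0]],
  ],
)

```text
t: 5.15
tcp_pos: [0.5378, 0.086, 0.2003]
tool_rot: [-0.524, 0.475, 0.525, 0.474]
force: [-0.2, 0.0, -0.1]
finger_gap: 0.198
```

Request:
arm_command(
  series=[
    [[0, -6.5, -42, 0], [0, -6.5, -42, 0], [0, -6.5, -42, 0], [0, -6.5, -42, 0], [0, -6, -40, 0], [0, -6, -38, 0], [0, -5, -30, 0], [0, -4, -22, 0], [0, -3, -20, 0], [0, 0, 0, 0]],
  ],
)

```text
t: 6.15
tcp_pos: [0.62, -0.2273, 0.1998]
tool_rot: [-0.523, 0.476, 0.524, 0.475]
force: [0.2, 0.2, -0.6]
finger_gap: 0.199
```

```bash
python3 - <<'E'
from h import *
s=status.sense();print(s['tcp_pos'],s['tool_rot']);cv2.imwrite('pics/w3.png',snapshot('wrist')[:,:,::-1])
go(.639,-.222,.20,np.radians(96))
E
```

```text
[ 0.62   -0.2273  0.1998] [-0.5234  0.4757  0.5237  0.4748]
turn -0.007 shift [ -0.2 -19.8   1.1] t 6.2 gap 0.198
```

View pics/w3.png

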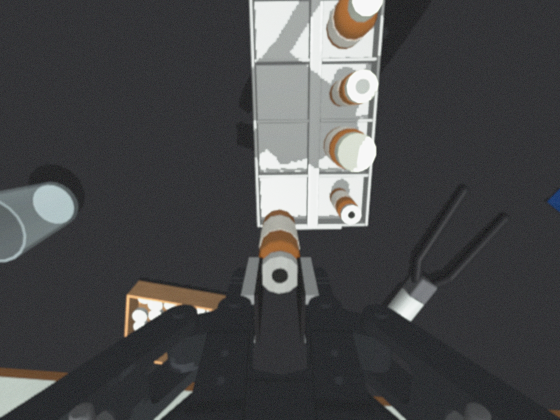

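The wrist view shows the far end rim at row ~227, the spine at column ~313 and dividers at rows ~62, 121 and 174. I'll turn these into the compartment grid.

```bash
python3 - <<'E'
from h import *
s=dict(tcp_pos=np.array([0.62,-0.2273,0.1998]),tool_rot=[-0.5234,0.4757,0.5237,0.4748])
im=cv2.imread('pics/w3.png')
px=[(250,2),(259,227),(383,2),(368,228),(313,62),(313,121),(313,174),(314,227)]
for p,w in zip(px,ray('wrist',px,.028,s)): print(p,w)
g=cv2.resize(im[40:240,240:390],None,fx=3.9,fy=2.9);cv2.imwrite('pics/w3c.png',g)
E
```

```text
(250, 2) [ 0.4435 -0.273 ]
(259, 227) [ 0.6744 -0.2464]
(383, 2) [ 0.431  -0.1445]
(368, 228) [ 0.663  -0.1165]
(313, 62) [ 0.4902 -0.2053]
(313, 121) [ 0.5476 -0.1978]
(313, 174) [ 0.6047 -0.1904]
(314, 227) [ 0.668 -0.181]
```

View pics/w3c.png

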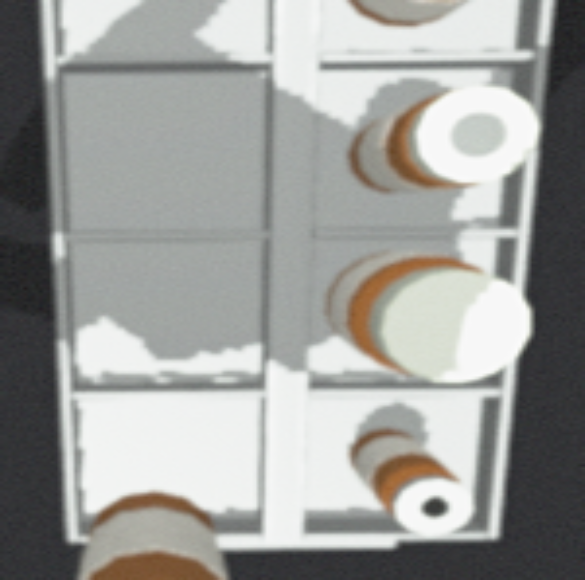

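```bash
cat >> pos.py <<'E'
c=np.array([.5475,-.1965]);a=np.radians(6.2);u=np.array([np.cos(a),np.sin(a)]);v=np.array([-u[1],u[0]])
P={k:c-.0345*v+o*u for k,o in dict(hd=.09,pd=.03,vd=-.03,bd=-.09).items()}
E
python3 -c "
from pos import *
go(*P['hd'],.0355,np.radians(96.2))"
```

```text
turn -0.01 shift [164.3 -21.9   1.5] t 6.2 gap 0.198
```

Request:
arm_command(
  series=[
    [[0, -11, 1, 0], [0, -11, 0.5, 0], [30, 0, 0, 0], [40, 0, 0, 0], [40, 0, 0, 0], [25, 0, 0, 0], [14, 0, 0, 0], [7, 0, 0, 0], [4, 0, 0, 0], [0, 0, 0, 0]],
  ],
)

```text
t: 7.2
tcp_pos: [0.643, -0.2199, 0.0423]
tool_rot: [0.526, -0.474, -0.524, -0.474]
force: [-0.9, 0.4, -0.4]
finger_gap: 0.193
```

Request:
arm_command(
  series=[
    [[1, 0, 0, 0], [0, 0, 0, 0], [0, 0, 0, 0]],
  ],
)

```text
t: 7.5
tcp_pos: [0.6425, -0.2201, 0.0414]
tool_rot: [0.525, -0.474, -0.524, -0.474]
force: [0.7, -0.3, -0.1]
finger_gap: 0.196
```

Request:
arm_command(
  series=[
    [[2, 0, 0, 0], [2, 0, 0, 0], [1, 0, 0, 0], [0, 0, 0, 0], [0, 0, 0, 0]],
  ],
)

```text
t: 8.0
tcp_pos: [0.642, -0.2198, 0.0353]
tool_rot: [-0.525, 0.474, 0.525, 0.474]
force: [-0.3, -1.0, -0.1]
finger_gap: 0.2
```

Request:
arm_command(
  series=[
    [[1, 0, 0, 0], [0, 0, 0, 0], [0, 0, 0, 0]],
  ],
)

```text
t: 8.3
tcp_pos: [0.6423, -0.2199, 0.0347]
tool_rot: [0.525, -0.474, -0.525, -0.474]
force: [-0.3, 0.5, 0.7]
finger_gap: 0.2
```

Request:
arm_command(
  series=[
    [[0.8, 0, 0, 0], [0, 0, 0, 0]],
  ],
)

```text
t: 8.5
tcp_pos: [0.6427, -0.22, 0.0346]
tool_rot: [0.525, -0.474, -0.524, -0.474]
force: [-0.7, -0.3, 4.5]
finger_gap: 0.199
```

Request:
arm_command(
  series=[
    [[0, 0, 0, 0], [0, 0, 0, 0], [0, 0, 0, 0], [0, 0, 0, 0]],
  ],
  jaw=45,
)

```text
t: 8.9
tcp_pos: [0.6419, -0.2197, 0.0332]
tool_rot: [-0.525, 0.474, 0.525, 0.474]
force: [-0.6, -0.2, -0.2]
finger_gap: 0.45
```

Request:
arm_command(
  series=[
    [[-10, 0, 0, 0], [-25, 0, 0, 0], [-40, 0, 0, 0], [-45, 0, 0, 0], [-40, 0, 0, 0], [-5, 0, 0, 0]],
  ],
)

```text
t: 9.5
tcp_pos: [0.6459, -0.2217, 0.2065]
tool_rot: [0.53, -0.473, -0.52, -0.475]
force: [0.7, -0.7, -0.2]
finger_gap: 0.453
```

```bash
python3 - <<'E'
from pos import *
print(P)
cv2.imwrite('pics/w4.png',snapshot('wrist')[:,:,::-1][20:350,150:450])
go(*D['vd'],.19,np.radians(61.5))
E
```

```text
{'hd': array([ 0.6407, -0.2211]), 'pd': array([ 0.5811, -0.2276]), 'vd': array([ 0.5214, -0.234 ]), 'bd': array([ 0.4618, -0.2405])}
turn 0.6 shift [ 10.5 383.8 310.4] t 9.55 gap 0.448
```

View pics/w4.png

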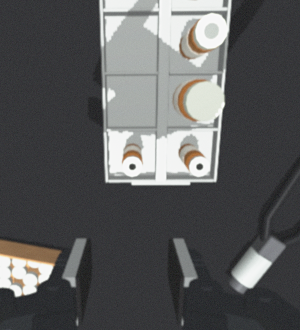

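Headspace stands upright across from its twin (pixels (132,165) and (200,165)). Next is voa.

Request:
arm_command(
  series=[
    [[2, 0, 0, 0.1], [2, 0, 0, 0.1], [2, 0, 0, 0.1], [2, 0, 0, 0.1], [2, 0, 0, 0.1], [0, 0, 0, 0.1], [0, 20, 16.3, 0], [0, 36, 29, 0], [0, 38, 31, 0], [0, 38, 31, 0]],
  ],
  jaw=65,
)

```text
t: 10.55
tcp_pos: [0.5753, -0.0609, 0.1871]
tool_rot: [-0.36, 0.609, 0.362, 0.607]
force: [1.0, 1.2, -0.4]
finger_gap: 0.647
```

Request:
arm_command(
  series=[
    [[0, 38, 31, 0], [0, 38, 31, 0], [0, 38, 31, 0], [0, 38, 31, 0], [0, 38, 31, 0], [0, 32, 26, 0], [0, 20, 16, 0], [0, 8, 6, 0], [0, 0, 0, 0], [0, 0, 0, 0]],
  ],
)

```text
t: 11.55
tcp_pos: [0.4549, 0.2344, 0.1882]
tool_rot: [-0.362, 0.608, 0.361, 0.608]
force: [0.2, -0.1, -0.0]
finger_gap: 0.65
```

```bash
python3 -c "
from pos import *
go(*D['vd'],.018,np.radians(61.5))"
```

```text
turn -0.001 shift [170.2  -0.4   0.9] t 11.55 gap 0.65
```

Request:
arm_command(
  series=[
    [[30, -0.4, 0.9, 0], [35, 0, 0, 0], [35, 0, 0, 0], [30, 0, 0, 0], [17, 0, 0, 0], [9, 0, 0, 0], [4, 0, 0, 0], [0, 0, 0, 0], [0, 0, 0, 0]],
  ],
)

```text
t: 12.45
tcp_pos: [0.4564, 0.2358, 0.0294]
tool_rot: [-0.361, 0.607, 0.361, 0.608]
force: [-0.2, -0.8, -0.6]
finger_gap: 0.652
```

Request:
arm_command(
  series=[
    [[0, 0, 0, 0], [0, 0, 0, 0], [0, 0, 0, 0], [0, 0, 0, 0], [0, 0, 0, 0], [0, 0, 0, 0], [0, 0, 0, 0]],
  ],
  jaw=0,
)

```text
t: 13.15
tcp_pos: [0.4559, 0.236, 0.0295]
tool_rot: [-0.362, 0.607, 0.361, 0.608]
force: [-0.1, -1.1, 5.5]
finger_gap: 0.312
```

Request:
arm_command(
  series=[
    [[-5, 0, 0, 0], [-15, 0, 0, 0], [-30, 0, 0, 0], [-35, 0, 0, 0], [-40, 0, 0, 0], [-30, 0, 0, 0], [-20, 0, 0, 0], [-5, 0, 0, 0], [0, 0, 0, 0]],
  ],
)

```text
t: 14.05
tcp_pos: [0.4554, 0.236, 0.209]
tool_rot: [-0.362, 0.607, 0.361, 0.608]
force: [1.0, -1.0, -0.7]
finger_gap: 0.306
```

```bash
python3 - <<'E'
from pos import *
a=cv2.resize(snapshot('side')[:,:,::-1][60:230,140:310],None,fx=3,fy=3);cv2.imwrite('pics/s5.png',a)
go(*P['vd'],.21,np.radians(96.2))
E
```

```text
turn -0.606 shift [  -1.9  -15.6 -474.2] t 14.1 gap 0.308
```

View pics/s5.png

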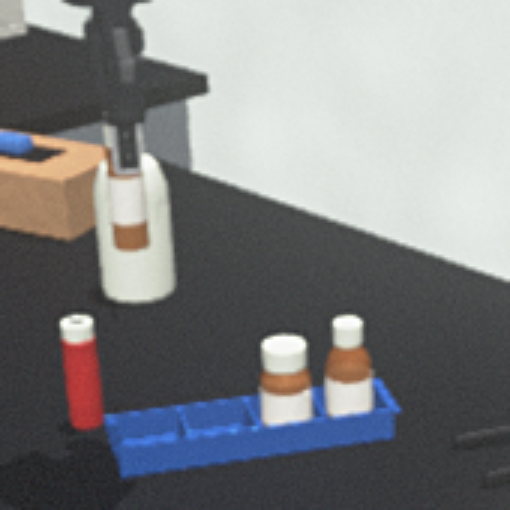

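Request:
arm_command(
  series=[
    [[0, 0, 0, -0.101], [0, 0, 0, -0.101], [0, 0, 0, -0.101], [0, 0, 0, -0.101], [0, 0, 0, -0.101], [0, 0, 0, -0.101], [0, -1, -15, 0], [0, -1, -30, 0], [0, -1.6, -40, 0], [0, -1.5, -40, 0]],
  ],
)

```text
t: 15.1
tcp_pos: [0.4726, 0.1112, 0.2066]
tool_rot: [-0.526, 0.473, 0.528, 0.471]
force: [1.5, 0.1, -1.0]
finger_gap: 0.305
```

Request:
arm_command(
  series=[
    [[0, -1.5, -45, 0], [0, -1.5, -45, 0], [0, -1.5, -45, 0], [0, -1.5, -45, 0], [0, -1.5, -45, 0], [0, -1.5, -45, 0], [0, -1, -40, 0], [0, -1, -27, 0], [0, 0, -12, 0], [0, 0, 0, 0]],
  ],
)

```text
t: 16.1
tcp_pos: [0.5219, -0.2343, 0.2068]
tool_rot: [-0.525, 0.473, 0.527, 0.473]
force: [-0.5, -0.1, -0.9]
finger_gap: 0.31
```

Request:
arm_command(
  series=[
    [[0, 0, 0, 0], [0, 0, 0, 0]],
  ],
)

```text
t: 16.3
tcp_pos: [0.522, -0.2315, 0.2082]
tool_rot: [-0.526, 0.472, 0.527, 0.472]
force: [-0.5, -0.3, -0.1]
finger_gap: 0.309
```

```bash
python3 -c "
from pos import *
go(*P['vd'],.0295,np.radians(96.2))"
```

```text
turn 0.002 shift [178.6   0.7  -2.7] t 16.3 gap 0.309
```

Request:
arm_command(
  series=[
    [[25, 0.7, -2.7, 0], [40, 0, 0, 0], [40, 0, 0, 0], [35, 0, 0, 0], [18, 0, 0, 0], [9, 0, 0, 0], [5, 0, 0, 0], [2, 0, 0, 0], [0, 0, 0, 0], [0, 0, 0, 0]],
  ],
)

```text
t: 17.3
tcp_pos: [0.5229, -0.2368, 0.0357]
tool_rot: [0.527, -0.472, -0.526, -0.472]
force: [1.0, 0.5, -0.4]
finger_gap: 0.31
```

Request:
arm_command(
  series=[
    [[1.5, 0, 0, 0], [1, 0, 0, 0], [0, 0, 0, 0], [0, 0, 0, 0]],
  ],
)

```text
t: 17.7
tcp_pos: [0.5222, -0.2364, 0.0322]
tool_rot: [0.526, -0.472, -0.526, -0.472]
force: [-0.2, 0.8, -1.2]
finger_gap: 0.307
```

Request:
arm_command(
  series=[
    [[1.5, 0, 0, 0], [1, 0, 0, 0], [0, 0, 0, 0], [0, 0, 0, 0]],
  ],
)

```text
t: 18.1
tcp_pos: [0.5222, -0.2364, 0.0297]
tool_rot: [0.526, -0.472, -0.526, -0.472]
force: [-0.1, 0.7, 1.4]
finger_gap: 0.308
```

Request:
arm_command(
  series=[
    [[1, 0, 0, 0], [0, 0, 0, 0], [0, 0, 0, 0]],
  ],
)

```text
t: 18.4
tcp_pos: [0.5226, -0.2366, 0.0295]
tool_rot: [0.527, -0.472, -0.526, -0.472]
force: [-0.2, 0.7, 6.8]
finger_gap: 0.307
```

Request:
arm_command(
  series=[
    [[0, 0, 0, 0], [0, 0, 0, 0], [0, 0, 0, 0], [0, 0, 0, 0]],
  ],
  jaw=48,
)

```text
t: 18.8
tcp_pos: [0.522, -0.2363, 0.0284]
tool_rot: [-0.526, 0.472, 0.526, 0.472]
force: [0.6, -0.5, 0.7]
finger_gap: 0.482
```

Request:
arm_command(
  series=[
    [[-10, 0, 0, 0], [-25, 0, 0, 0], [-40, 0, 0, 0], [-45, 0, 0, 0], [-40, 0, 0, 0], [-15, 0, 0, 0], [0, 0, 0, 0]],
  ],
)

```text
t: 19.5
tcp_pos: [0.524, -0.2376, 0.2075]
tool_rot: [0.529, -0.472, -0.524, -0.473]
force: [1.5, -0.8, -1.2]
finger_gap: 0.483
```

```bash
python3 - <<'E'
from pos import *
go(*D['pd'],.2,np.radians(61.5))
E
```

```text
turn 0.606 shift [  5.8 169.5 380.7] t 19.5 gap 0.483
```

Request:
arm_command(
  series=[
    [[0, 0, 0, 0.101], [0, 0, 0, 0.101], [0, 0, 0, 0.101], [0, 0, 0, 0.101], [0, 0, 0, 0.101], [0, 0, 0, 0.101], [0, 9, 20, 0], [0, 15, 34, 0], [0, 18.5, 41, 0], [0, 18.5, 41, 0]],
  ],
  jaw=75,
)

```text
t: 20.5
tcp_pos: [0.5323, -0.0863, 0.202]
tool_rot: [-0.36, 0.609, 0.362, 0.607]
force: [1.0, -0.5, 0.4]
finger_gap: 0.75
```

Request:
arm_command(
  series=[
    [[0, 18.5, 41, 0], [0, 18.5, 41, 0], [0, 18.5, 41, 0], [0, 18, 41, 0], [0, 15, 35, 0], [0, 12, 27, 0], [0, 6, 13, 0], [0, 2, 5, 0], [0, 0, 0, 0], [0, 0, 0, 0]],
  ],
)

```text
t: 21.5
tcp_pos: [0.5545, 0.1771, 0.2032]
tool_rot: [-0.361, 0.608, 0.361, 0.608]
force: [0.9, 0.6, -0.3]
finger_gap: 0.749
```

```bash
python3 -c "
from pos import *
go(*D['pd'],.040,np.radians(61.5))"
```

```text
turn -0.002 shift [163.2  -1.6   2. ] t 21.5 gap 0.749
```

Request:
arm_command(
  series=[
    [[30, -1.6, 2, 0], [35, 0, 0, 0], [35, 0, 0, 0], [30, 0, 0, 0], [17, 0, 0, 0], [11, 0, 0, 0], [5, 0, 0, 0], [0, 0, 0, 0], [0, 0, 0, 0]],
  ],
)

```text
t: 22.4
tcp_pos: [0.558, 0.1792, 0.0416]
tool_rot: [-0.362, 0.607, 0.361, 0.608]
force: [0.5, 0.6, 0.7]
finger_gap: 0.754
```

Request:
arm_command(
  series=[
    [[0, 0, 0, 0], [0, 0, 0, 0], [0, 0, 0, 0], [0, 0, 0, 0], [0, 0, 0, 0], [0, 0, 0, 0], [0, 0, 0, 0]],
  ],
  jaw=0,
)

```text
t: 23.1
tcp_pos: [0.5578, 0.1794, 0.0418]
tool_rot: [-0.362, 0.607, 0.361, 0.608]
force: [-1.9, -1.1, 5.6]
finger_gap: 0.378
```

```bash
python3 - <<'E'
from pos import *
cv2.imwrite('pics/s6.png',np.hstack([cv2.resize(snapshot('side')[:,:,::-1][100:230,170:310],(504,468)),cv2.resize(snapshot('wrist')[:,:,::-1][200:360,200:360],(290,468))]))
E
```

```text
(no output)
```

View pics/s6.png

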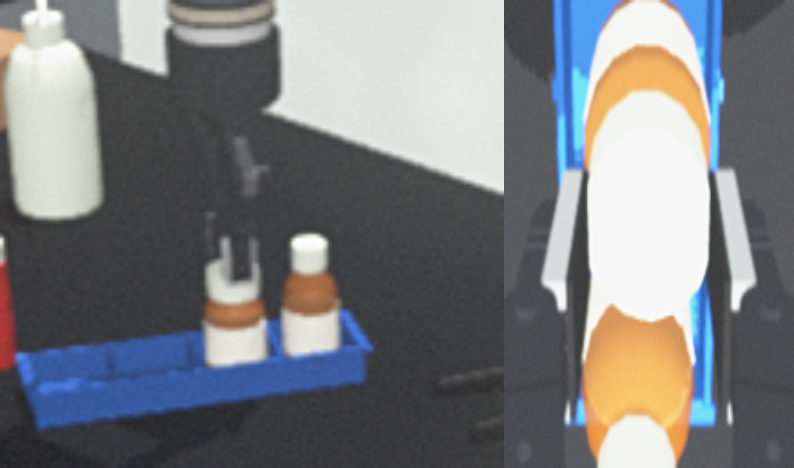

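Request:
arm_command(
  series=[
    [[0, 0, 0, 0], [0, 0, 0, 0], [-3, 0, 0, 0], [-5, 0, 0, 0], [-5, 0, 0, 0], [0, 0, 0, 0]],
  ],
  force=60,
)

```text
t: 23.8
tcp_pos: [0.5576, 0.1796, 0.0543]
tool_rot: [-0.362, 0.607, 0.361, 0.608]
force: [-0.4, 0.9, -0.5]
finger_gap: 0.361
```

Request:
arm_command(
  series=[
    [[-10, 0, 0, 0], [-25, 0, 0, 0], [-35, 0, 0, 0], [-40, 0, 0, 0], [-30, 0, 0, 0], [-15, 0, 0, 0], [0, 0, 0, 0], [0, 0, 0, 0]],
  ],
)

```text
t: 24.6
tcp_pos: [0.5565, 0.1794, 0.2085]
tool_rot: [-0.361, 0.608, 0.361, 0.608]
force: [-0.5, -0.0, -1.5]
finger_gap: 0.361
```

```bash
python3 - <<'E'
from pos import *
cv2.imwrite('pics/s7.png',np.hstack([cv2.resize(snapshot('side')[:,:,::-1][60:230,140:310],(510,510)),cv2.resize(snapshot('wrist')[:,:,::-1][180:380,200:360],(280,510))]))
go(*P['pd'],.21,np.radians(96.2))
E
```

```text
turn -0.606 shift [  -2.7   18.8 -407.1] t 24.7 gap 0.364
```

View pics/s7.png

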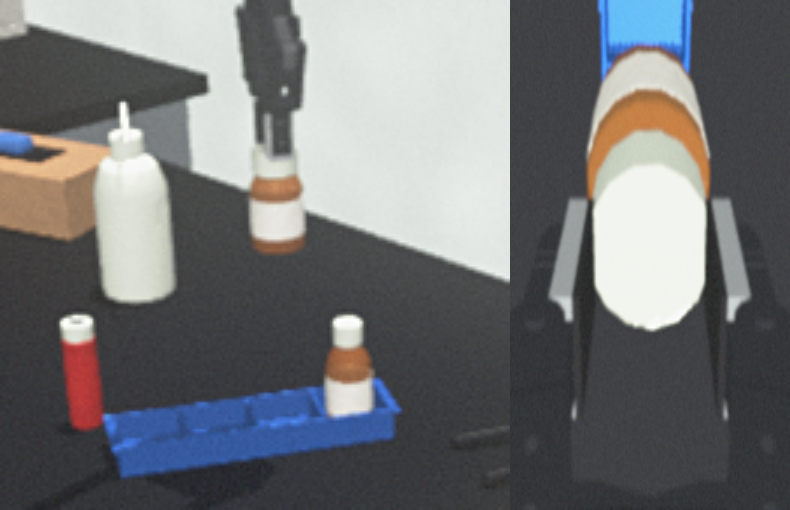

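Request:
arm_command(
  series=[
    [[0, 0, 0, -0.101], [0, 0, 0, -0.101], [0, 0, 0, -0.101], [0, 0, 0, -0.101], [0, 0, 0, -0.101], [0, 0, 0, -0.101], [0, 1, -15, 0], [0, 1, -28, 0], [0, 2, -38, 0], [0, 2, -38, 0]],
  ],
)

```text
t: 25.7
tcp_pos: [0.5631, 0.0586, 0.2075]
tool_rot: [-0.525, 0.473, 0.526, 0.472]
force: [0.8, -0.0, -1.8]
finger_gap: 0.366
```

Request:
arm_command(
  series=[
    [[0, 2, -42, 0], [0, 2, -42, 0], [0, 2, -42, 0], [0, 2, -42, 0], [0, 2, -42, 0], [0, 2, -36, 0], [0, 1, -25, 0], [0, 0, -12, 0], [0, 0, -5, 0], [0, 0, 0, 0]],
  ],
)

```text
t: 26.7
tcp_pos: [0.5816, -0.2271, 0.208]
tool_rot: [-0.525, 0.473, 0.527, 0.473]
force: [0.1, 0.8, -0.8]
finger_gap: 0.365
```

Request:
arm_command(
  series=[
    [[0, 0, 0, 0], [0, 0, 0, 0]],
  ],
)

```text
t: 26.9
tcp_pos: [0.582, -0.2257, 0.2086]
tool_rot: [-0.526, 0.472, 0.527, 0.472]
force: [-0.6, -0.2, -1.3]
finger_gap: 0.364
```

```bash
python3 -c "
from pos import *
go(*P['pd'],.0418,np.radians(96.2))"
```

```text
turn 0.001 shift [166.8   1.1  -1.8] t 26.9 gap 0.364
```

Request:
arm_command(
  series=[
    [[25, 1, -1, 0], [40, 0, 0, 0], [40, 0, 0, 0], [30, 0, 0, 0], [14, 0, 0, 0], [7, 0, 0, 0], [4, 0, 0, 0], [2, 0, 0, 0], [0, 0, 0, 0], [0, 0, 0, 0]],
  ],
)

```text
t: 27.9
tcp_pos: [0.582, -0.2288, 0.0478]
tool_rot: [0.527, -0.472, -0.526, -0.472]
force: [0.2, 0.9, -1.3]
finger_gap: 0.362
```

Request:
arm_command(
  series=[
    [[1.5, 0, 0, 0], [1, 0, 0, 0], [0, 0, 0, 0], [0, 0, 0, 0]],
  ],
)

```text
t: 28.3
tcp_pos: [0.5812, -0.2284, 0.0441]
tool_rot: [-0.526, 0.472, 0.526, 0.472]
force: [0.3, 0.1, -1.6]
finger_gap: 0.361
```

Request:
arm_command(
  series=[
    [[1, 0, 0, 0], [1, 0, 0, 0], [0, 0, 0, 0], [0, 0, 0, 0]],
  ],
)

```text
t: 28.7
tcp_pos: [0.5813, -0.2284, 0.0422]
tool_rot: [0.526, -0.472, -0.526, -0.472]
force: [-0.6, -0.4, -0.9]
finger_gap: 0.362
```

Request:
arm_command(
  series=[
    [[1, 0, 0, 0], [0, 0, 0, 0], [0, 0, 0, 0]],
  ],
)

```text
t: 29.0
tcp_pos: [0.5817, -0.2286, 0.042]
tool_rot: [0.527, -0.472, -0.526, -0.472]
force: [-0.7, 0.1, 5.0]
finger_gap: 0.361
```

Contact. Release, lift and head to boston.

Request:
arm_command(
  series=[
    [[0, 0, 0, 0], [0, 0, 0, 0], [0, 0, 0, 0], [0, 0, 0, 0]],
  ],
  jaw=52,
)

```text
t: 29.4
tcp_pos: [0.5811, -0.2282, 0.0408]
tool_rot: [-0.526, 0.472, 0.526, 0.472]
force: [-0.2, -0.2, -1.2]
finger_gap: 0.52
```

Request:
arm_command(
  series=[
    [[-10, 0, 0, 0], [-25, 0, 0, 0], [-40, 0, 0, 0], [-45, 0, 0, 0], [-35, 0, 0, 0], [-10, 0, 0, 0], [0, 0, 0, 0]],
  ],
)

```text
t: 30.1
tcp_pos: [0.5823, -0.2289, 0.2085]
tool_rot: [0.528, -0.472, -0.525, -0.472]
force: [-0.3, -0.4, -0.5]
finger_gap: 0.521
```

```bash
python3 - <<'E'
from pos import *
go(*D['bd'],.207,np.radians(61.5))
E
```

```text
turn 0.606 shift [  0.7 162.3 343.3] t 30.1 gap 0.521
```

Request:
arm_command(
  series=[
    [[0, 0, 0, 0.101], [0, 0, 0, 0.101], [0, 0, 0, 0.101], [0, 0, 0, 0.101], [0, 0, 0, 0.101], [0, 0, 0, 0.101], [0, 9, 18, 0], [0, 15, 32, 0], [0, 18.5, 39, 0], [0, 18.5, 39, 0]],
  ],
  jaw=65,
)

```text
t: 31.1
tcp_pos: [0.5872, -0.084, 0.2043]
tool_rot: [-0.361, 0.608, 0.363, 0.607]
force: [-0.2, 0.3, 0.3]
finger_gap: 0.65
```

Request:
arm_command(
  series=[
    [[0, 18.5, 39, 0], [0, 18.5, 39, 0], [0, 18.5, 39, 0], [0, 17, 36, 0], [0, 14, 30, 0], [0, 9, 20, 0], [0, 4, 9, 0], [0, 2, 3, 0], [0, 0, 0, 0], [0, 0, 0, 0]],
  ],
)

```text
t: 32.1
tcp_pos: [0.602, 0.1496, 0.2058]
tool_rot: [-0.361, 0.608, 0.361, 0.608]
force: [1.2, 0.4, 0.4]
finger_gap: 0.65
```

```bash
python3 -c "
from pos import *
go(*D['bd'],.049,np.radians(61.5))"
```

```text
turn -0.001 shift [156.8  -1.    1.3] t 32.1 gap 0.65
```

Request:
arm_command(
  series=[
    [[30, -1, 1.3, 0], [35, 0, 0, 0], [35, 0, 0, 0], [28, 0, 0, 0], [15, 0, 0, 0], [9, 0, 0, 0], [5, 0, 0, 0], [0, 0, 0, 0], [0, 0, 0, 0]],
  ],
)

```text
t: 33.0
tcp_pos: [0.6048, 0.1513, 0.0503]
tool_rot: [-0.362, 0.607, 0.361, 0.609]
force: [0.3, 0.8, -0.4]
finger_gap: 0.646
```

Request:
arm_command(
  series=[
    [[0, 0, 0, 0], [0, 0, 0, 0], [0, 0, 0, 0], [0, 0, 0, 0], [0, 0, 0, 0], [0, 0, 0, 0], [0, 0, 0, 0], [0, 0, 0, 0]],
  ],
  jaw=0,
)

```text
t: 33.8
tcp_pos: [0.6045, 0.1512, 0.0502]
tool_rot: [-0.362, 0.607, 0.361, 0.608]
force: [-1.3, -1.3, 4.7]
finger_gap: 0.237
```

Request:
arm_command(
  series=[
    [[0, 0, 0, 0], [-3, 0, 0, 0], [-5, 0, 0, 0], [-5, 0, 0, 0], [0, 0, 0, 0]],
  ],
)

```text
t: 34.3
tcp_pos: [0.6043, 0.1514, 0.0628]
tool_rot: [-0.362, 0.607, 0.361, 0.608]
force: [-0.4, -0.0, -2.1]
finger_gap: 0.237
```

```bash
python3 - <<'E'
from pos import *
cv2.imwrite('pics/s8.png',np.hstack([cv2.resize(snapshot('side')[:,:,::-1][60:230,140:310],(510,510)),cv2.resize(snapshot('wrist')[:,:,::-1][180:380,200:360],(280,510))]))
E
```

```text
(no output)
```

View pics/s8.png

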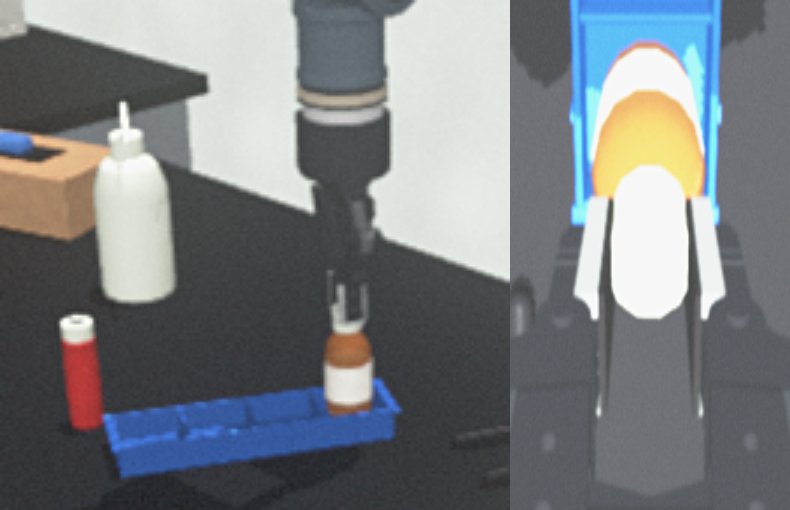

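Boston is held upright by its cap. Lift and carry to the nearest compartment.

Request:
arm_command(
  series=[
    [[-10, 0, 0, 0], [-25, 0, 0, 0], [-35, 0, 0, 0], [-40, 0, 0, 0], [-25, 0, 0, 0], [-10, 0, 0, 0], [0, 0, 0, 0], [0, 0, 0, 0]],
  ],
)

```text
t: 35.2
tcp_pos: [0.6026, 0.1512, 0.2058]
tool_rot: [-0.361, 0.609, 0.362, 0.607]
force: [0.4, 0.7, -1.4]
finger_gap: 0.234
```

```bash
python3 -c "
from pos import *
go(*P['bd'],.207,np.radians(96.2))"
```

```text
turn -0.606 shift [  -0.7  182.3 -374.2] t 35.2 gap 0.234
```

Request:
arm_command(
  series=[
    [[0, 0, 0, -0.101], [0, 0, 0, -0.101], [0, 0, 0, -0.101], [0, 0, 0, -0.101], [0, 0, 0, -0.101], [0, 0, 0, -0.101], [0, 7, -14, 0], [0, 14, -28, 0], [0, 18, -37, 0], [0, 18, -37, 0]],
  ],
)

```text
t: 36.2
tcp_pos: [0.5575, 0.0282, 0.2055]
tool_rot: [-0.525, 0.473, 0.527, 0.472]
force: [0.3, 0.4, -1.0]
finger_gap: 0.233
```

Request:
arm_command(
  series=[
    [[0, 19, -40, 0], [0, 19, -40, 0], [0, 19, -40, 0], [0, 19, -39, 0], [0, 18, -36, 0], [0, 15, -30, 0], [0, 10, -20, 0], [0, 5, -10, 0], [0, 1, -3, 0], [0, 0, 0, 0]],
  ],
)

```text
t: 37.2
tcp_pos: [0.4627, -0.2398, 0.2066]
tool_rot: [-0.525, 0.472, 0.527, 0.473]
force: [0.3, -0.0, -1.2]
finger_gap: 0.23
```

Request:
arm_command(
  series=[
    [[0, 0, 0, 0], [0, 0, 0, 0]],
  ],
)

```text
t: 37.4
tcp_pos: [0.4634, -0.239, 0.207]
tool_rot: [-0.526, 0.472, 0.527, 0.472]
force: [-0.5, -0.7, -0.3]
finger_gap: 0.236
```

```bash
python3 -c "
from pos import *
go(*P['bd'],.0503,np.radians(96.2))"
```

```text
turn 0.001 shift [156.7   1.8  -1.4] t 37.4 gap 0.236
```

Request:
arm_command(
  series=[
    [[25, 1.8, -0.5, 0], [38, 0, 0, 0], [38, 0, 0, 0], [25, 0, 0, 0], [13, 0, 0, 0], [7, 0, 0, 0], [4, 0, 0, 0], [2, 0, 0, 0], [0, 0, 0, 0], [0, 0, 0, 0]],
  ],
)

```text
t: 38.4
tcp_pos: [0.462, -0.2412, 0.0559]
tool_rot: [0.527, -0.472, -0.526, -0.472]
force: [-0.2, -0.6, -1.8]
finger_gap: 0.235
```

Request:
arm_command(
  series=[
    [[1.5, 0, 0, 0], [1, 0, 0, 0], [0, 0, 0, 0], [0, 0, 0, 0]],
  ],
)

```text
t: 38.8
tcp_pos: [0.4614, -0.2409, 0.0527]
tool_rot: [0.526, -0.472, -0.526, -0.472]
force: [0.3, -0.4, -1.4]
finger_gap: 0.234
```

Request:
arm_command(
  series=[
    [[1, 0, 0, 0], [1, 0, 0, 0], [0, 0, 0, 0], [0, 0, 0, 0]],
  ],
)

```text
t: 39.2
tcp_pos: [0.4614, -0.2409, 0.0506]
tool_rot: [-0.526, 0.472, 0.526, 0.472]
force: [0.2, 0.7, -1.4]
finger_gap: 0.236
```

Request:
arm_command(
  series=[
    [[0.5, 0, 0, 0], [0, 0, 0, 0], [0, 0, 0, 0]],
  ],
)

```text
t: 39.5
tcp_pos: [0.4616, -0.241, 0.0502]
tool_rot: [0.526, -0.472, -0.526, -0.472]
force: [-0.8, 0.5, 1.5]
finger_gap: 0.233
```

Request:
arm_command(
  series=[
    [[0.5, 0, 0, 0], [0, 0, 0, 0], [0, 0, 0, 0]],
  ],
)

```text
t: 39.8
tcp_pos: [0.4618, -0.2412, 0.0501]
tool_rot: [0.527, -0.472, -0.526, -0.472]
force: [0.6, 0.5, 6.4]
finger_gap: 0.227
```

Request:
arm_command(
  series=[
    [[0, 0, 0, 0], [0, 0, 0, 0], [0, 0, 0, 0], [0, 0, 0, 0]],
  ],
  jaw=45,
)

```text
t: 40.2
tcp_pos: [0.4613, -0.2408, 0.0494]
tool_rot: [-0.526, 0.472, 0.526, 0.472]
force: [-0.0, -0.1, -0.1]
finger_gap: 0.451
```

Request:
arm_command(
  series=[
    [[-10, 0, 0, 0], [-25, 0, 0, 0], [-40, 0, 0, 0], [-45, 0, 0, 0], [-30, 0, 0, 0], [-10, 0, 0, 0], [0, 0, 0, 0]],
  ],
)

```text
t: 40.9
tcp_pos: [0.4622, -0.2414, 0.2114]
tool_rot: [0.528, -0.472, -0.525, -0.472]
force: [0.3, -0.3, 0.4]
finger_gap: 0.45
```

Request:
arm_command(
  series=[
    [[0, 0, 15, 0], [0, 0, 30, 0], [0, 0, 45, 0], [0, 0, 45, 0], [0, 0, 45, 0], [0, 0, 45, 0], [0, 0, 30, 0], [0, 0, 15, 0], [0, 0, 0, 0], [0, 0, 0, 0]],
  ],
)

```text
t: 41.9
tcp_pos: [0.431, 0.028, 0.2084]
tool_rot: [-0.526, 0.473, 0.528, 0.471]
force: [0.5, -0.6, 0.1]
finger_gap: 0.455
```

```bash
python3 - <<'E'
from h import *
t=snapshot('top')[:,:,::-1][105:270,320:450];s=snapshot('side')[:,:,::-1][195:310,280:420]
cv2.imwrite('pics/end.png',np.hstack([cv2.resize(t,(390,495)),cv2.resize(s,(410,495))]))
E
```

```text
(no output)
```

View pics/end.png

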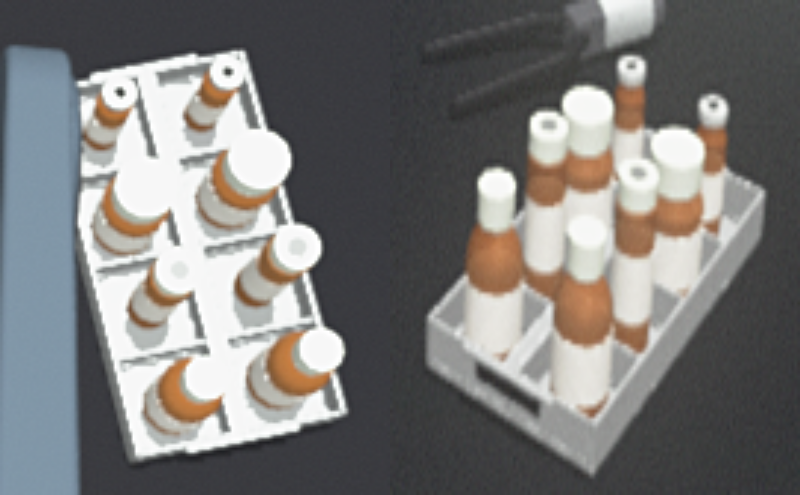

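All four duplicates stand upright, each across from its twin. In the top view the pairs, from the far end, are headspace, packer, voa and boston, and the gripper is clear.

```bash
python3 -c "
from station import ticket
print(ticket.sign_off())"
```

```text
the job is handed in; nothing more can be done
None
```

All four duplicates now stand upright in the tray's empty row, each directly across from its twin: headspace, packer, voa, boston from the far end. I handed the job in at about 42 s of the 96 s allowed.

- **Final check:** the last top and side views show all eight containers standing in their own compartments. The gripper was well clear at hand-in. I moved nothing else, and the red vial and black bottle were not approached.
- **Set-downs:** I lowered each container until the force reading rose to about 5–7 N before opening the jaws. No free-air or wrist force reading came near the limits.
- **What disagreed:** in the pictures the fingertips sat about 30–35 mm above the stated TCP when gripping. So headspace was held at its neck, packer and boston by their caps, and voa high on its body. The reported openings were also smaller than the part widths, for example 31 mm on packer's 36 mm cap. All the grips held without slipping.

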